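# Set the cake spacing frame on its two locating pins and latch it

### The job

Pick up the cake spacing frame by its handle, set it on the packing base so that both locating pins come up through its two round holes and it lies flat and fully down on the base, then slide the base's latch all the way in over the frame's edge and let go. The pin bar may have been clamped anywhere across the width of its channel, so feel for the pins with a light touch: never push the frame against the base or its pins with more than 40 N. Leave the other things on the table alone.

Things in the scene. Friction and masses are not known exactly. Their poses are not given: they have to be found in the camera images.
- frame: Loose flat aluminium plate, 230 (x) x 124 (y) x 6 mm, 0.26 to 0.44 kg, lying on the table. Two 87 mm square openings; in the solid web between them two round through holes of 12.5 mm diameter (1 mm chamfers) at x = 0, y = -48 and +48 mm, with a black bridge handle midway. Origin: centre of its underside, z up. Half a turn about z makes no difference.
- handle (a point): Middle of the frame's handle bar, 42 mm above the frame's origin. The bar runs along the frame's y: 12 mm thick (x), 70 mm long (y), 16 mm high, on two 10 mm posts at y = -27 and +27 mm.
- base: Fixed grey packing base, 256 (x) x 197 (y) mm, from x = -128 to 128, y = -72 to 125 mm. Origin: on the table at the middle of the 62 mm wide channel that crosses it along y. Its flat top, the seat, is 14 mm up. The fully seated frame is parallel to the base, underside 14 mm above this origin, centred midway between the two pins of the pin bar (see channel).
- channel (a point): Base origin raised to the seat (14 mm). A steel pin bar, 24 x 150 mm, lies in the channel with two 10 mm upright pins at base y = -48 and +48 mm, flat-topped with 1 mm chamfers, tops 18 mm above this point. It is clamped firmly at an UNKNOWN place: both pins stand at the same base x, anywhere from -16 to +16 mm from this point. That x is not reported.
- latch (a joint): Travel of the base's sliding latch: 0 = open, 0.020 m = right in at its stop; starts 0 to 3 mm in. Slides to the base's -y against about 2.5 N friction and stays put. Steel tongue 24 mm wide, 4 mm thick, at base x = -50 mm, underside 22 mm above the base's origin (2 mm over a seated frame), tip at y = 68 mm open, 48 mm in. It passes over the frame's edge only if the frame is fully down.
- latch_knob (a point): Middle of the latch's upright black knob, 16 mm diameter, from 26 to 54 mm above the base's origin (this point: 40 mm), at base x = -50, y = 98 mm when the latch is at 0; moves with it. Guide cheeks, 8 mm thick, 17 mm to either side of it in x, rise to 30 mm and end at y = 120 mm.
- tape: Bystander: roll of tape lying flat, 103 mm across, 25 mm high; origin at the centre of its underside.
- timer: Bystander: flat white timer, 70 x 66 x 21 mm; origin at the centre of its underside.
- cake: Bystander: loose brown ring cake, about 78 mm across, 36 mm high; origin at the centre of its underside.

How it is judged:
By the outcome, as a careful person would: the job done as asked, in the order asked, and still so for the second after the job is handed in, with the robot touching nothing.
It also fails if it takes over 72 s, if anything falls off the work surface, if the arm or the gripper's body presses on something with over 40 N, if the wrist force passes 120 N, or if a joint passes its speed limit or range.

### The arm

A 7-joint arm with a two-finger parallel gripper is mounted at the origin on a cart in front of the work surface, level with it; the furniture and walls round the work are solid. World frame = base frame: x ahead of the robot, y to its left, z up, the work surface at z = 0. Lengths are in m, angles in rad, forces in N, time in s.
With the tool pointing down it reaches from about 0.375 to 0.925 m from the base axis. Payload 3.1 kg.
Tool frame: the origin (TCP) lies between the finger pads; the fingertips stand 8 mm ahead of it and the grasp point (between the pads) lies 11 mm behind it; z points along the fingers, y is the direction in which the jaws open and shut (so a half turn about z gives the same grasp; the last joint's range is limited). The gripper opens to 85 mm and grips with 20 to 120 N. Pads are 22 mm wide; open, the fingers measure 114 mm over their backs; the gripper's body (76 mm by 85 mm) begins 54 mm behind the grasp point. The pads swing forward as they close: fully open they stand 13 mm farther back than shut.
Start: joints at [1.106, 0.383, 0.044, 1.598, -0.018, 1.161, -0.05], TCP at [0.233, -0.607, 0.209] pointing down, gripper open.
Joint ranges: [-2.61, 2.61], [-0.41, 2.15], [-1.48, 1.57], [0, 2.5], [-1.57, 4.71], [0.05, 1.97], [-2.85, 2.85]. Speed limits (rad/s): [2.79, 2.79, 3.14, 3.14, 3.14, 3.14, 3.14].

### API

Orientations are given as a unit quaternion [x, y, z, w].
In Python, from station import sensors, capture, env gives the robot as it stands.
- The arm moves only by the tool arm_command, never from a script. Its argument "increments" is a list of rows, each an object of numbers: "x", "y", "z": the shift along the tool's x, y, z in mm; "turn": the turn about the tool's z in rad; "gripper": the closure, from 0 (fully open) to 1 (shut). In form: [{"x": .., "y": .., "z": .., "turn": .., "gripper": ..}, ...]. A call has 1 to 8 rows; each row shifts and turns the commanded pose from where the row before left it, along the tool's axes as they then stand; what a row does not reach is not made up. A row lasts 1/12 s, in which the tool goes at most 41.7 mm and 7.16 degrees, less where a joint would pass 70% of its speed; a pose out of reach is approached as far as the arm can. A call with a gripper value outside its range is refused whole. The fingers move at their own pace and stop on an object; "force" is the grip in N (left out, the last holds). Time passes only in rows, so rows that do not move let the fingers close. It gives the time, the measured TCP pose, the force and the opening at its end, in the units of the state.
- sensors.state(): the state, without advancing time (a new reading comes with each control period).
- capture(name): name is "scene" or "side" or "wrist"; returns a dict with "pixels" (420x560x3 uint8, red, green, blue), "depth" (420x560 float32, m along the optical axis (not along the pixel's ray), 0 where there is no reading), "mtx" (3x3 intrinsics, pixels), "camera_from_world" (4x4, takes a point from world to camera coordinates). Camera axes: x right, y down, z forward; pixel columns grow to the right and rows downward; lengths in m; the calibration is good to about 2 mm. A picture is of the moment at which its call begins.
- env.job_done(): hands the job in, once; it reports no verdict.
The state is a dict: "time": time; "q": joint angles; "qd": joint speeds; "effort": joint torques, N m; "ee_pos": TCP position; "orientation": TCP orientation; "contact_force": force on the tool from outside, world axes, zero at the start; "ft_torque": the same for the moment, N m; "finger_gap": opening from 0.0 (shut) to 1.0 (fully open).
Only numpy, scipy, OpenCV 4.12 (cv2) and the standard library are available. Lean on these libraries where they do the work, as an engineer would, in place of code of your own. Each camera call takes 0.05 s, during which the arm holds its last target. There are 200 camera calls.

## Working session

There is one attempt and no reset: what is moved stays moved. The work goes in short steps, Python scripts to look and compute and a tool call to move; the robot and the scene stay as the last step left them, time stands still between calls to the robot, and variables do not carry over. Pictures are saved under pics/ and viewed, about 8 in all and at most 12, crops included, and the job is handed in when it is done.

Besides the shell and the picture viewer there is one more tool, called as name([rows], argument=value, ...), one row to a line, values as JSON. arm_command: Moves the arm, as the interface text tells. Its arguments: {"type":"object","properties":{"increments":{"type":"array","items":{"type":"object","properties":{"x":{"type":"number"},"y":{"type":"number"},"z":{"type":"number"},"turn":{"type":"number"},"gripper":{"type":"number"}}}},"force":{"type":"number"}},"required":["increments"]}

```bash
mkdir -p pics; ls; cat > h.py <<'E'
import numpy as np, cv2
from station import sensors, capture, env
def cam(n):
    c=capture(n); return c
def pts(c):
    d=c["depth"]; h,w=d.shape; v,u=np.mgrid[:h,:w]
    K=c["mtx"]; P=np.stack([(u-K[0,2])/K[0,0]*d,(v-K[1,2])/K[1,1]*d,d,np.ones_like(d)],-1)
    W=P@np.linalg.inv(c["camera_from_world"]).T
    W=W[...,:3]; W[d==0]=np.nan; return W
def ray(c,u,v,z):
    T=np.linalg.inv(c["camera_from_world"]); K=c["mtx"]
    r=T[:3,:3]@np.array([(u-K[0,2])/K[0,0],(v-K[1,2])/K[1,1],1]); o=T[:3,3]
    return o+r*(z-o[2])/r[2]
def save(c,n): cv2.imwrite("pics/"+n+".png",c["pixels"][...,::-1])
E
python3 - <<'E'
from h import *
for n in("scene","side"):
    c=cam(n); save(c,n+"0"); np.savez(n+"0.npz",**c)
a=cv2.imread("pics/scene0.png")
print(sensors.state())
E
```

```text
pics
{'time': 0.1, 'q': array([ 1.1061851 ,  0.3837511 ,  0.0438066 ,  1.5994289 , -0.01789459,
        1.16116267, -0.04989285]), 'qd': array([-0.00077891, -0.00102061,  0.00120396, -0.00323984,  0.00011786,
       -0.00159603,  0.00202172]), 'effort': array([ 3.65636493e-03, -4.34724534e+01,  1.02965813e+00, -2.50452679e+01,
        1.07296542e-02,  5.50774683e-03, -1.56747456e-05]), 'ee_pos': array([ 0.23280621, -0.60591351,  0.20780818]), 'orientation': array([ 9.83216943e-01,  1.82436433e-01, -2.72469789e-04, -1.14716586e-03]), 'contact_force': array([ 0.1266401 ,  0.89902806, -0.4513346 ]), 'ft_torque': array([-0.02657434,  0.00175884, -0.00580504]), 'finger_gap': 0.9977195354706313}
```

View pics/scene0.png

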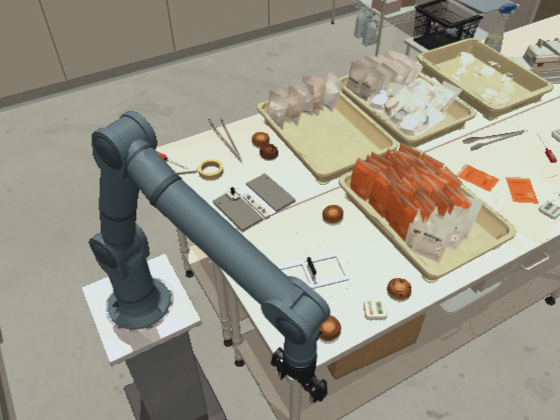

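View pics/side0.png

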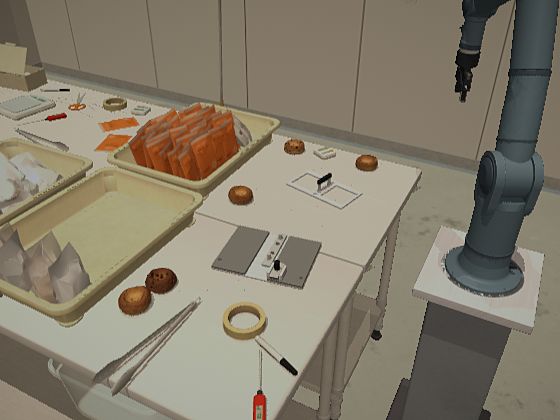

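The scene picture shows the frame near (315,270) with its black handle at (311,267), and the base near (255,200) with its knob at (233,190). The side picture shows the base near (267,258), knob (277,268), and frame near (325,188), handle (323,181).

```bash
cat > m1.py <<'E'
from h import *
for n,bb,bf in(("scene",(205,165,300,235),(275,250,355,290)),("side",(205,220,330,295),(280,165,370,215))):
    c=dict(np.load(n+"0.npz")); W=pts(c); z=W[...,2]; px=c["pixels"].astype(int)
    def sub(b): 
        m=np.zeros(z.shape,bool); m[b[1]:b[3],b[0]:b[2]]=1; return m
    b=sub(bb); g=px.sum(2)/3; sat=px.max(2)-px.min(2)
    mk=b&(z>.009)&(z<.019)&(g<150)
    q=W[mk][:,:2]; print(n,"base n",mk.sum(),"z",np.median(z[mk]),cv2.minAreaRect((q*1000).astype(np.float32)), "grey",np.median(g[mk]))
    k=b&(g<60); print(" knob",k.sum(),W[k&(z>.02)].mean(0) if (k&(z>.02)).any() else None, np.nanmax(W[b][:,2]))
    f=sub(bf); h=f&(g<60)&(z>.02); print(" handle",h.sum(),np.nanpercentile(W[h],[0,50,100],axis=0) if h.any() else None)
    if h.any():
        q=W[h&(z>.03)][:,:2]; print("  bar",cv2.minAreaRect((q*1000).astype(np.float32)))
    ft=f&(z>.003)&(z<.012); q=W[ft][:,:2]; print(" frame",ft.sum(),cv2.minAreaRect((q*1000).astype(np.float32)))
    t=cv2.resize(c["pixels"][bb[1]-5:bb[3]+5,bb[0]-5:bb[2]+5],None,fx=4,fy=4,interpolation=cv2.INTER_CUBIC)
    t2=cv2.resize(c["pixels"][bf[1]-5:bf[3]+5,bf[0]-5:bf[2]+5],None,fx=4,fy=4,interpolation=cv2.INTER_CUBIC)
    if n=="side":
        w=max(t.shape[1],t2.shape[1]); p=lambda i:np.pad(i,((0,0),(0,w-i.shape[1]),(0,0)))
        cv2.imwrite("pics/crop.png",np.vstack([p(t),p(t2)])[...,::-1])
E
python3 m1.py
```

```text
scene base n 1403 z 0.014980797158971937 ((530.8630981445312, 317.5767822265625), (260.033203125, 400.087158203125), 8.598243713378906) grey 131.33333333333334
 knob 18 [0.4855613  0.28464329 0.04516177] 0.7040782018507171
 handle 53 [[ 0.54075142 -0.21420403  0.03272094]
 [ 0.55026097 -0.18341722  0.05023187]
 [ 0.56153429 -0.15055217  0.05621606]]
  bar ((550.5670776367188, -182.5279998779297), (65.7247085571289, 9.320728302001953), 77.87506866455078)
 frame 1239 ((576.2446899414062, -174.04356384277344), (174.19078063964844, 280.92315673828125), 60.028541564941406)
side base n 2985 z 0.012679222372698695 ((543.8024291992188, 230.97976684570312), (258.58026123046875, 205.76808166503906), 8.644163131713867) grey 107.0
 knob 177 [0.48213581 0.29653765 0.04317259] 0.05467271055521239
 handle 76 [[ 0.45723353 -0.36033754  0.02040402]
 [ 0.54834433 -0.17409209  0.04431338]
 [ 0.56340965 -0.13845419  0.05278739]]
  bar ((549.8836059570312, -173.09246826171875), (73.06784057617188, 12.831487655639648), 73.16648864746094)
 frame 488 ((540.4133911132812, -183.402587890625), (314.7895812988281, 316.1900634765625), 27.446460723876953)
```

View pics/crop.png

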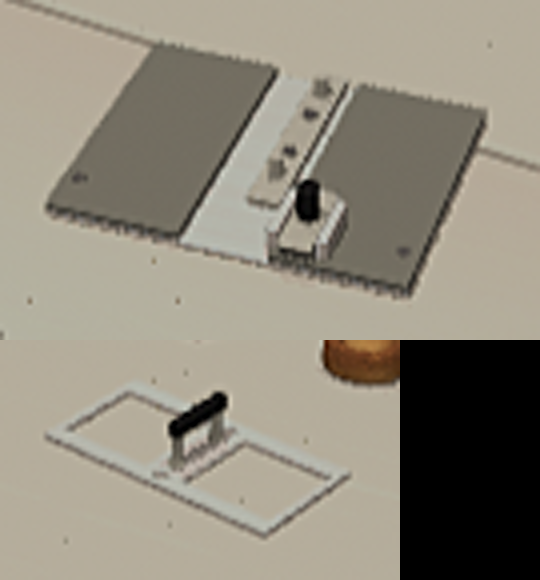

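The crop shows the base with its pin bar near its -x side (by the latch), and the frame's handle upright between its two openings. The base comes out at about (0.548,0.205) with yaw 0.151. The handle is at about (0.550,-0.178) and the frame's yaw is about -14°.

arm_command([
  {"turn":-0.12,"gripper":0},
  {"turn":-0.12},
  {"turn":-0.12},
  {"turn":-0.12},
  {"turn":-0.12},
  {"turn":-0.12},
  {"turn":-0.12},
  {"turn":-0.12},
])

```text
$.increments[0]: bad value
```

```bash
cat >> h.py <<'E'
def pose():
    s=sensors.state(); x,y,z,w=s["orientation"]
    R=np.array([[1-2*(y*y+z*z),2*(x*y-z*w),2*(x*z+y*w)],[2*(x*y+z*w),1-2*(x*x+z*z),2*(y*z-x*w)],[2*(x*z-y*w),2*(y*z+x*w),1-2*(x*x+y*y)]])
    return s,R
def to(tgt,yaw):
    "tool increments (mm) to world target, and turn to tool yaw (deg)"
    s,R=pose(); d=R.T@(np.array(tgt)-s["ee_pos"])*1000; cur=np.degrees(np.arctan2(R[1,0],R[0,0]))
    print("t",round(s["time"],2),"pos",s["ee_pos"].round(4),"yaw",cur.round(2),"tilt",R[:,2].round(4),"F",s["contact_force"].round(2),"M",s["ft_torque"].round(2),"gap",round(s["finger_gap"],3),"inc",d.round(1),"turn",np.radians(cur-yaw).round(3))
E
python3 -c "
from h import *
to([.53,-.178,.2],76)"
```

```text
t 0.1 pos [ 0.2328 -0.6059  0.2078] yaw 21.02 tilt [-0.001   0.0022 -1.    ] F [ 0.13  0.9  -0.45] M [-0.03  0.   -0.01] gap 0.998 inc [ 430.9 -292.8    8.4] turn -0.96
```

arm_command([
  {"x":0,"y":0,"z":0,"turn":-0.12,"gripper":0},
  {"x":0,"y":0,"z":0,"turn":-0.12,"gripper":0},
  {"x":0,"y":0,"z":0,"turn":-0.12,"gripper":0},
  {"x":0,"y":0,"z":0,"turn":-0.12,"gripper":0},
  {"x":0,"y":0,"z":0,"turn":-0.12,"gripper":0},
  {"x":0,"y":0,"z":0,"turn":-0.12,"gripper":0},
  {"x":0,"y":0,"z":0,"turn":-0.12,"gripper":0},
  {"x":0,"y":0,"z":0,"turn":-0.12,"gripper":0},
])

```text
time: 0.77
ee_pos: [0.2328, -0.6062, 0.2082]
orientation: [0.786, 0.618, 0.0, -0.001]
contact_force: [-0.2, 0.5, -0.8]
finger_gap: 1.004
```

```bash
python3 -c "
from h import *
to([.53,-.178,.2],76)"
```

```text
t 0.77 pos [ 0.2328 -0.6062  0.2082] yaw 76.36 tilt [-6.0e-04  1.5e-03 -1.0e+00] F [-0.18  0.52 -0.81] M [-0.    0.03 -0.04] gap 1.004 inc [486.2 187.8   8.7] turn 0.006
```

arm_command([
  {"x":34.5,"y":13.5,"z":0,"turn":0,"gripper":0},
  {"x":34.5,"y":13.5,"z":0,"turn":0,"gripper":0},
  {"x":34.5,"y":13.5,"z":0,"turn":0,"gripper":0},
  {"x":34.5,"y":13.5,"z":0,"turn":0,"gripper":0},
  {"x":34.5,"y":13.5,"z":0,"turn":0,"gripper":0},
  {"x":34.5,"y":13.5,"z":0,"turn":0,"gripper":0},
  {"x":34.5,"y":13.5,"z":0,"turn":0,"gripper":0},
  {"x":34.5,"y":13.5,"z":0,"turn":0,"gripper":0},
])

```text
time: 1.43
ee_pos: [0.4049, -0.3632, 0.2086]
orientation: [0.788, 0.616, -0.0, -0.0]
contact_force: [1.0, 0.3, -0.7]
finger_gap: 1.002
```

arm_command([
  {"x":34.5,"y":13.5,"z":0,"turn":0,"gripper":0},
  {"x":34.5,"y":13.5,"z":0,"turn":0,"gripper":0},
  {"x":34.5,"y":13.5,"z":0,"turn":0,"gripper":0},
  {"x":34.5,"y":13.5,"z":0,"turn":0,"gripper":0},
  {"x":34.5,"y":13.5,"z":0,"turn":0,"gripper":0},
  {"x":34.5,"y":13.5,"z":0,"turn":0,"gripper":0},
  {"x":0,"y":0,"z":0,"turn":0,"gripper":0},
  {"x":0,"y":0,"z":0,"turn":0,"gripper":0},
])

```text
time: 2.1
ee_pos: [0.5344, -0.1797, 0.2087]
orientation: [0.786, 0.619, 0.0, -0.001]
contact_force: [0.2, -0.3, -0.1]
finger_gap: 0.998
```

```bash
python3 -c "
from h import *
to([.55,-.178,.2],76)
c=cam('wrist'); save(c,'w1'); np.savez('w1.npz',**c); T=np.linalg.inv(c['camera_from_world']); print(T.round(3)); W=pts(c)
z=W[...,2]; print(np.nanpercentile(z,[1,50,99]))
g=c['pixels'].mean(2); k=(g<60)&(z>.038)&(z<.06); print(k.sum(),W[k].mean(0),cv2.minAreaRect((W[k][:,:2]*1000).astype(np.float32)))
"
```

```text
t 2.1 pos [ 0.5344 -0.1797  0.2087] yaw 76.44 tilt [-1.0e-04  1.6e-03 -1.0e+00] F [ 0.15 -0.25 -0.08] M [-0.01  0.06 -0.03] gap 0.998 inc [ 5.3 14.7  8.7] turn 0.008
[[ 0.972 -0.222 -0.077  0.555]
 [-0.235 -0.919 -0.317 -0.097]
 [-0.     0.327 -0.945  0.373]
 [ 0.     0.     0.     1.   ]]
[-8.54307092e-01 -3.81055201e-04  3.15906120e-01]
796 [ 0.55133336 -0.17455302  0.04882103] ((551.2662353515625, -176.0706329345703), (68.65030670166016, 11.653162002563477), 76.50931549072266)
```

View pics/w1.png

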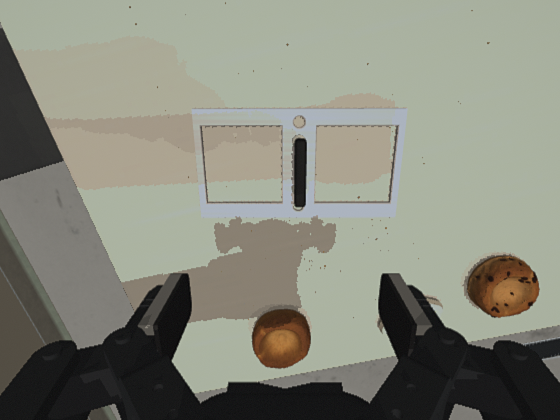

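The wrist picture shows the frame centred near (300,162), the black handle from (300,138) to (300,205), and a hole at (299,121). The handle axis matches the tool yaw. I'll go down and grip.

arm_command([
  {"x":4,"y":7.5,"z":25,"turn":0,"gripper":0.3},
  {"x":4,"y":7.9,"z":35,"turn":0,"gripper":0.3},
  {"x":0,"y":0,"z":35,"turn":0,"gripper":0.3},
  {"x":0,"y":0,"z":35,"turn":0,"gripper":0.3},
  {"x":0,"y":0,"z":25,"turn":0,"gripper":0.3},
  {"x":0,"y":0,"z":15,"turn":0,"gripper":0.3},
  {"x":0,"y":0,"z":8,"turn":0,"gripper":0.3},
  {"x":0,"y":0,"z":0,"turn":0,"gripper":0.3},
])

```text
time: 2.82
ee_pos: [0.547, -0.1814, 0.0286]
orientation: [0.789, 0.615, -0.002, -0.002]
contact_force: [-0.6, 0.4, 1.1]
finger_gap: 0.696
```

arm_command([
  {"x":0,"y":0,"z":0,"turn":0,"gripper":0.7},
  {"x":0,"y":0,"z":0,"turn":0,"gripper":0.8},
  {"x":0,"y":0,"z":0,"turn":0,"gripper":0.9},
  {"x":0,"y":0,"z":0,"turn":0,"gripper":1},
  {"x":0,"y":0,"z":0,"turn":0,"gripper":1},
  {"x":0,"y":0,"z":0,"turn":0,"gripper":1},
  {"x":0,"y":0,"z":0,"turn":0,"gripper":1},
  {"x":0,"y":0,"z":0,"turn":0,"gripper":1},
], force=80)

```text
time: 3.48
ee_pos: [0.5502, -0.1796, 0.0312]
orientation: [0.788, 0.616, 0.0, 0.0]
contact_force: [-1.5, -0.5, -0.1]
finger_gap: 0.002
```

```bash
python3 -c "
from h import *
to([.5513,-.1755,.031],76.5)"
```

```text
t 3.48 pos [ 0.5502 -0.1796  0.0312] yaw 76.03 tilt [ 2.e-04 -1.e-04 -1.e+00] F [-1.45 -0.48 -0.08] M [ 0.02  0.04 -0.03] gap 0.002 inc [4.3 0.1 0.2] turn -0.008
```

```bash
python3 -c "
from h import *
c=cam('wrist'); d=cam('side'); np.savez('w2.npz',**c)
t=cv2.resize(d['pixels'][140:240,250:390],None,fx=4,fy=4)[:400]
a=np.zeros((420,800,3),np.uint8); a[:300,:400]=cv2.resize(c['pixels'],(400,300)); a[:400,400:]=t[:, 80:480]
cv2.imwrite('pics/w2.png',a[...,::-1])"
```

```text
(no output)
```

View pics/w2.png

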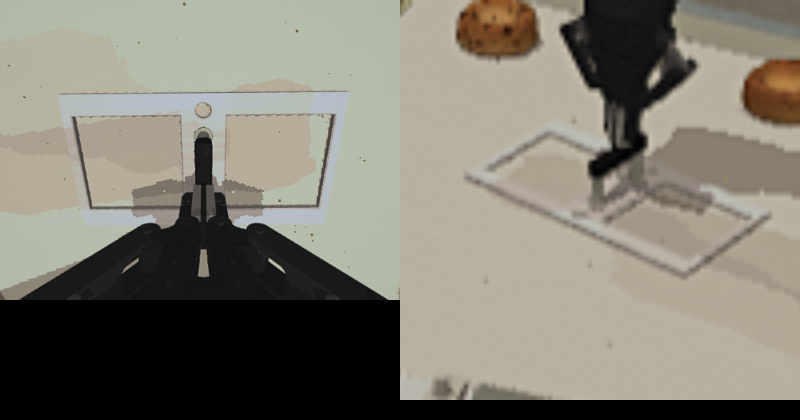

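The wrist panel shows the jaws around the handle bar's rear half near (203,190). The side panel shows the gripper on the handle. The reported gap of 0.002 contradicts a grip on a 12 mm bar, so I'll lift a little to test it.

arm_command([
  {"x":0,"y":0,"z":-8,"turn":0,"gripper":1},
  {"x":0,"y":0,"z":-12,"turn":0,"gripper":1},
  {"x":0,"y":0,"z":-12,"turn":0,"gripper":1},
  {"x":0,"y":0,"z":-8,"turn":0,"gripper":1},
  {"x":0,"y":0,"z":0,"turn":0,"gripper":1},
  {"x":0,"y":0,"z":0,"turn":0,"gripper":1},
])

```text
time: 4.08
ee_pos: [0.5511, -0.18, 0.0726]
orientation: [0.788, 0.616, 0.001, 0.001]
contact_force: [-0.5, 0.0, 0.2]
finger_gap: -0.001
```

```bash
python3 -c "
from h import *
to([.5513,-.1755,.031],76.5)
c=cam('wrist'); np.savez('w3.npz',**c); W=pts(c); z=W[...,2];g=c['pixels'].mean(2)
o=np.load('w2.npz'); print(np.abs(c['pixels'].astype(int)-o['pixels'])[60:170,80:500].mean())
W2=pts(dict(o))
for v in (135,150,170,190,210,220,230,250,270,290): print(v,[(int(g[v,u]),*(W[v,u]*1000).round(0)) for u in (270,284,300)], W2[v,284,2].round(3))
save(c,'w3')
"
```

```text
t 4.08 pos [ 0.5511 -0.18    0.0726] yaw 76.02 tilt [ 0.0026 -0.001  -1.    ] F [-0.48  0.    0.18] M [ 0.02  0.01 -0.02] gap -0.001 inc [ 4.5 -1.1 41.6] turn -0.008
8.817460317460318
135 [(188, np.float64(556.0), np.float64(-123.0), np.float64(5.0)), (118, np.float64(565.0), np.float64(-125.0), np.float64(1.0)), (186, np.float64(576.0), np.float64(-127.0), np.float64(6.0))] 0.006
150 [(184, np.float64(553.0), np.float64(-132.0), np.float64(5.0)), (159, np.float64(562.0), np.float64(-136.0), np.float64(-0.0)), (186, np.float64(573.0), np.float64(-138.0), np.float64(5.0))] -0.002
170 [(178, np.float64(549.0), np.float64(-146.0), np.float64(6.0)), (84, np.float64(560.0), np.float64(-146.0), np.float64(16.0)), (176, np.float64(570.0), np.float64(-151.0), np.float64(6.0))] 0.005
190 [(181, np.float64(546.0), np.float64(-160.0), np.float64(6.0)), (26, np.float64(559.0), np.float64(-150.0), np.float64(50.0)), (179, np.float64(567.0), np.float64(-165.0), np.float64(6.0))] 0.024
210 [(174, np.float64(542.0), np.float64(-175.0), np.float64(5.0)), (26, np.float64(556.0), np.float64(-162.0), np
[... 390 characters left out ...]
75.0), np.float64(50.0)), (178, np.float64(560.0), np.float64(-196.0), np.float64(6.0))] 0.049
250 [(145, np.float64(533.0), np.float64(-208.0), np.float64(5.0)), (22, np.float64(549.0), np.float64(-188.0), np.float64(50.0)), (147, np.float64(556.0), np.float64(-213.0), np.float64(5.0))] 0.048
270 [(78, np.float64(548.0), np.float64(-167.0), np.float64(109.0)), (22, np.float64(554.0), np.float64(-169.0), np.float64(109.0)), (33, np.float64(560.0), np.float64(-175.0), np.float64(101.0))] 0.067
290 [(80, np.float64(548.0), np.float64(-167.0), np.float64(125.0)), (18, np.float64(554.0), np.float64(-168.0), np.float64(125.0)), (81, np.float64(560.0), np.float64(-171.0), np.float64(123.0))] 0.084
```

View pics/w3.png

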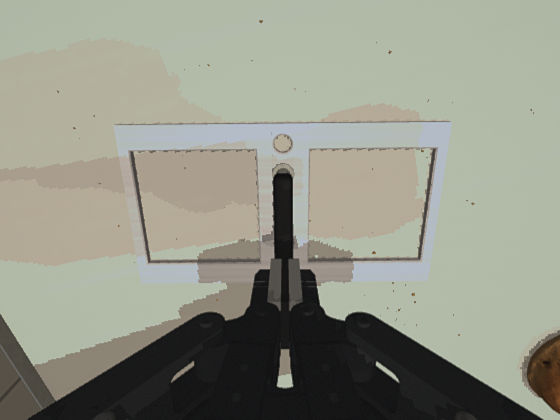

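The lift picked up nothing: the bar is still on the table, running from (283,175) to (283,258), and the shut fingertips at (285,262) are above it. The measured fingertip height disagrees with the stated tool geometry, so I'll check that offset with the depth images.

```bash
python3 -c "
from h import *
c=dict(np.load('w3.npz')); W=pts(c)
P=c['camera_from_world']@np.array([.5511,-.18,.0726-.008,1]); uv=c['mtx']@P[:3]; print('expected tip px',uv[:2]/uv[2],'depth',P[2])
for v in range(252,330,6): print(v,[tuple((W[v,u]*1000).round(0)) for u in (262,276,284,294,308)])
d=cam('side'); W=pts(d); z=W[...,2]
P=d['camera_from_world']@np.array([.5511,-.18,.0646,1]); uv=d['mtx']@P[:3]; print('side exp',uv[:2]/uv[2])
a,b=(uv[:2]/uv[2]).astype(int)
for v in range(b-40,b+12,3): print(v,[ (int(d['pixels'][v,u].mean()),*(W[v,u]*1000).round(0).tolist()) for u in (a-4,a,a+4)])
"
```

```text
expected tip px [284.00813392 248.28987448] depth 0.19077689932767958
252 [(np.float64(527.0), np.float64(-208.0), np.float64(4.0)), (np.float64(544.0), np.float64(-189.0), np.float64(48.0)), (np.float64(549.0), np.float64(-190.0), np.float64(48.0)), (np.float64(551.0), np.float64(-213.0), np.float64(5.0)), (np.float64(561.0), np.float64(-219.0), np.float64(-1.0))]
258 [(np.float64(526.0), np.float64(-212.0), np.float64(6.0)), (np.float64(543.0), np.float64(-193.0), np.float64(49.0)), (np.float64(548.0), np.float64(-193.0), np.float64(50.0)), (np.float64(550.0), np.float64(-218.0), np.float64(6.0)), (np.float64(560.0), np.float64(-224.0), np.float64(0.0))]
264 [(np.float64(524.0), np.float64(-218.0), np.float64(5.0)), (np.float64(551.0), np.float64(-167.0), np.float64(105.0)), (np.float64(554.0), np.float64(-169.0), np.float64(103.0)), (np.float64(558.0), np.float64(-170.0), np.float64(103.0)), (np.float64(559.0), np.float64(-226.0), np.float64(5.0))]
270 [(np.float64(543.0), np.float64(-170.0), np.float64(102.0)), (np.float64(550.0), np.float64(-168.0), np.float64(109.0)), (np.float
[... 3837 characters left out ...]
0)]
161 [(160, 641.0, -356.0, -4.0), (109, 550.0, -169.0, 110.0), (5, 538.0, -174.0, 111.0)]
164 [(176, 633.0, -338.0, -5.0), (93, 549.0, -167.0, 101.0), (149, 608.0, -355.0, -7.0)]
167 [(158, 624.0, -318.0, -5.0), (176, 607.0, -314.0, 1.0), (172, 596.0, -328.0, -3.0)]
170 [(172, 613.0, -293.0, -3.0), (172, 600.0, -300.0, -3.0), (173, 586.0, -303.0, -0.0)]
173 [(172, 604.0, -273.0, -2.0), (179, 590.0, -275.0, 0.0), (0, 546.0, -201.0, 50.0)]
176 [(135, 592.0, -246.0, 2.0), (4, 554.0, -187.0, 44.0), (5, 543.0, -195.0, 43.0)]
179 [(14, 558.0, -163.0, 44.0), (2, 547.0, -170.0, 43.0), (106, 544.0, -200.0, 28.0)]
182 [(6, 551.0, -147.0, 43.0), (157, 567.0, -223.0, -3.0), (96, 542.0, -197.0, 18.0)]
```

Both cameras put the shut fingertips at z ≈ 0.100 m, with the reported TCP at 0.0726. The text implies 0.065, so the tips are about 35 mm higher than the stated geometry gives. I'll use the observed offset, go down in stages and check with the cameras.

arm_command([
  {"x":4,"y":0,"z":0,"turn":0,"gripper":0.3},
  {"x":0,"y":0,"z":0,"turn":0,"gripper":0.3},
  {"x":0,"y":0,"z":0,"turn":0,"gripper":0.3},
  {"x":0,"y":0,"z":14,"turn":0,"gripper":0.3},
  {"x":0,"y":0,"z":14,"turn":0,"gripper":0.3},
  {"x":0,"y":0,"z":14,"turn":0,"gripper":0.3},
  {"x":0,"y":0,"z":0,"turn":0,"gripper":0.3},
  {"x":0,"y":0,"z":0,"turn":0,"gripper":0.3},
])

```text
time: 4.85
ee_pos: [0.5493, -0.1753, 0.0272]
orientation: [0.788, 0.616, -0.001, -0.002]
contact_force: [0.1, -0.1, 0.2]
finger_gap: 0.707
```

```bash
cat >> h.py <<'E'
def tips(c):
    "lowest finger points in the wrist view, in world mm, left and right half"
    W=pts(c); s,R=pose(); p=(W-s["ee_pos"])@R
    m=(np.abs(p[...,0])<.02)&(np.abs(p[...,1])<.065)&(p[...,2]<.03)&(p[...,2]>-.12)&(c["pixels"].mean(2)<140)&(W[...,2]>.0)
    out=[]
    for sgn in(-1,1):
        q=p[m&(p[...,1]*sgn>.004)]; z=q[:,2]; h,e=np.histogram(z*1000,bins=np.arange(-120,31,5)); out.append((len(q),h.tolist()))
    return out
E
python3 -c "
from h import *
to([.5513,-.1755,.031],76.5)
c=cam('wrist'); W=pts(c); s,R=pose(); p=(W-s['ee_pos'])@R*1000
g=c['pixels'].mean(2)
for v in range(240,330,8): print(v,[(u,*p[v,u].round(0).astype(int).tolist()) for u in range(170,410,12) if np.isfinite(p[v,u,0]) and p[v,u,2]<20])
"
```

```text
t 4.85 pos [ 0.5493 -0.1753  0.0272] yaw 76.03 tilt [-0.0039  0.0014 -1.    ] F [ 0.09 -0.08  0.24] M [ 0.06 -0.04 -0.01] gap 0.707 inc [ 0.3  2.  -3.8] turn -0.008
240 [(278, 19, -4, -21), (290, 19, 2, -21)]
248 [(278, 14, -4, -20), (290, 16, 2, -22)]
256 [(278, 11, -4, -21), (290, 11, 2, -21)]
264 [(206, 11, -37, -29), (218, 12, -31, -30), (278, 6, -4, -20), (290, 6, 2, -20), (350, 11, 29, -28), (362, 11, 34, -30)]
272 [(206, 11, -35, -37), (218, 8, -31, -32), (278, 1, -4, -20), (290, 2, 2, -21), (350, 7, 29, -30), (362, 11, 33, -36)]
280 [(194, 7, -41, -36), (206, 12, -33, -44), (218, 5, -31, -33), (278, -3, -4, -20), (290, -2, 2, -21), (350, 3, 29, -31), (362, 12, 31, -44), (374, 7, 38, -37)]
288 [(182, 7, -44, -43), (194, 12, -37, -50), (206, 12, -32, -50), (218, 1, -31, -33), (278, -7, -4, -21), (290, -7, 2, -21), (350, 0, 29, -32), (362, 11, 30, -49), (374, 11, 35, -49), (386, 6, 42, -42)]
296 [(182, 8, -42, -49), (194, 12, -35, -55), (206, 12, -31, -55), (218, -2, -31, -36), (278, -13, -4, -19), (290, -12, 2, -20), (350, -4, 29, -33), (362, 10, 29, -53), (374, 11, 34, -54), (
[... 166 characters left out ...]
(362, 8, 29, -55), (374, 11, 32, -60), (386, 7, 38, -54)]
312 [(170, 12, -41, -66), (182, 13, -36, -67), (194, 10, -33, -63), (206, 6, -30, -58), (218, -9, -31, -37), (278, -23, -4, -19), (290, -21, 2, -21), (350, -10, 29, -36), (362, 5, 29, -56), (386, 13, 34, -66), (398, 12, 39, -65)]
320 [(170, 14, -39, -72), (182, 12, -35, -70), (194, 7, -34, -63), (206, 3, -31, -58), (278, -27, -4, -19), (290, -26, 2, -21), (362, 2, 29, -57), (374, 7, 32, -63), (386, 12, 34, -70), (398, 13, 37, -71)]
328 [(170, 13, -38, -74), (182, 12, -34, -73), (194, 13, -30, -74), (206, 0, -31, -59), (278, -33, -4, -18), (290, -31, 2, -21), (362, 0, 29, -59), (374, 7, 30, -68), (386, 13, 32, -75), (398, 12, 36, -74)]
```

arm_command([
  {"x":0,"y":-1,"z":7,"turn":0,"gripper":0.3},
  {"x":0,"y":0,"z":7,"turn":0,"gripper":0.3},
  {"x":0,"y":0,"z":7,"turn":0,"gripper":0.3},
  {"x":0,"y":0,"z":6,"turn":0,"gripper":0.3},
  {"x":0,"y":0,"z":0,"turn":0,"gripper":0.3},
  {"x":0,"y":0,"z":0,"turn":0,"gripper":0.3},
])

```text
time: 5.4
ee_pos: [0.5495, -0.1754, 0.0014]
orientation: [0.788, 0.616, -0.0, -0.001]
contact_force: [0.0, 0.6, 1.0]
finger_gap: 0.702
```

arm_command([
  {"x":0,"y":0,"z":0,"turn":0,"gripper":0.6},
  {"x":0,"y":0,"z":0,"turn":0,"gripper":0.75},
  {"x":0,"y":0,"z":0,"turn":0,"gripper":0.85},
  {"x":0,"y":0,"z":0,"turn":0,"gripper":1},
  {"x":0,"y":0,"z":0,"turn":0,"gripper":1},
  {"x":0,"y":0,"z":0,"turn":0,"gripper":1},
  {"x":0,"y":0,"z":0,"turn":0,"gripper":1},
  {"x":0,"y":0,"z":0,"turn":0,"gripper":1},
], force=80)

```text
time: 6.07
ee_pos: [0.5507, -0.1757, 0.0027]
orientation: [0.788, 0.616, 0.0, 0.0]
contact_force: [0.2, 0.1, 5.1]
finger_gap: 0.124
```

```bash
python3 -c "
from h import *
to([.5513,-.1755,.0],76.5)"
```

```text
t 6.07 pos [ 0.5507 -0.1757  0.0027] yaw 76.02 tilt [ 1.1e-03 -3.0e-04 -1.0e+00] F [0.16 0.09 5.07] M [ 0.01  0.16 -0.  ] gap 0.124 inc [0.3 0.6 2.7] turn -0.008
```

The grip holds (gap 0.124, about 10.5 mm). Next is lifting, turning, and carrying the frame toward the base.

arm_command([
  {"x":0,"y":0,"z":-10,"turn":0,"gripper":1},
  {"x":0,"y":0,"z":-20,"turn":0,"gripper":1},
  {"x":0,"y":0,"z":-30,"turn":0,"gripper":1},
  {"x":0,"y":0,"z":-35,"turn":0,"gripper":1},
  {"x":0,"y":0,"z":-35,"turn":-0.05,"gripper":1},
  {"x":0,"y":0,"z":-30,"turn":-0.08,"gripper":1},
  {"x":0,"y":0,"z":-20,"turn":-0.08,"gripper":1},
  {"x":0,"y":0,"z":-10,"turn":-0.08,"gripper":1},
])

```text
time: 6.73
ee_pos: [0.5511, -0.1757, 0.1953]
orientation: [0.689, 0.725, 0.001, 0.002]
contact_force: [0.6, -0.2, -1.9]
finger_gap: 0.124
```

arm_command([
  {"x":0,"y":0,"z":0,"turn":-0.07,"gripper":1},
  {"x":0,"y":0,"z":0,"turn":-0.04,"gripper":1},
  {"x":0,"y":0,"z":0,"turn":0,"gripper":1},
  {"x":0,"y":0,"z":0,"turn":0,"gripper":1},
])

```text
time: 7.07
ee_pos: [0.5487, -0.1753, 0.191]
orientation: [0.65, 0.76, -0.001, -0.001]
contact_force: [-0.5, -0.4, -3.5]
finger_gap: 0.121
```

```bash
python3 -c "
from h import *
to([.5478,0.07,.2],98.6)"
```

```text
t 7.07 pos [ 0.5487 -0.1753  0.191 ] yaw 98.87 tilt [-2.6e-03  9.0e-04 -1.0e+00] F [-0.51 -0.39 -3.46] M [ 0.04 -0.01 -0.  ] gap 0.121 inc [242.5  37.   -8.8] turn 0.005
```

arm_command([
  {"x":20,"y":3,"z":-2,"turn":0,"gripper":1},
  {"x":35,"y":5,"z":-2,"turn":0,"gripper":1},
  {"x":38,"y":6,"z":-2,"turn":0,"gripper":1},
  {"x":38,"y":6,"z":-2,"turn":0,"gripper":1},
  {"x":38,"y":6,"z":-1,"turn":0,"gripper":1},
  {"x":38,"y":6,"z":0,"turn":0,"gripper":1},
  {"x":25,"y":4,"z":0,"turn":0,"gripper":1},
  {"x":10,"y":1,"z":0,"turn":0,"gripper":1},
])

```text
time: 7.73
ee_pos: [0.5475, 0.0766, 0.201]
orientation: [0.647, 0.763, 0.001, -0.002]
contact_force: [0.5, 0.8, -2.5]
finger_gap: 0.124
```

arm_command([
  {"x":0,"y":0,"z":0,"turn":0,"gripper":1},
  {"x":0,"y":0,"z":0,"turn":0,"gripper":1},
])

```text
time: 7.9
ee_pos: [0.5485, 0.0684, 0.2005]
orientation: [0.65, 0.76, -0.001, -0.0]
contact_force: [-0.5, -1.0, -4.2]
finger_gap: 0.125
```

```bash
python3 -c "
from h import *
to([.5478,0.205,.2],98.6)
c=cam('wrist'); save(c,'w4'); np.savez('w4.npz',**c)"
```

```text
t 7.9 pos [0.5485 0.0684 0.2005] yaw 98.96 tilt [-0.0013 -0.0015 -1.    ] F [-0.52 -1.02 -4.22] M [-0.01 -0.03 -0.  ] gap 0.125 inc [135.1  20.6   0.3] turn 0.006
```

View pics/w4.png

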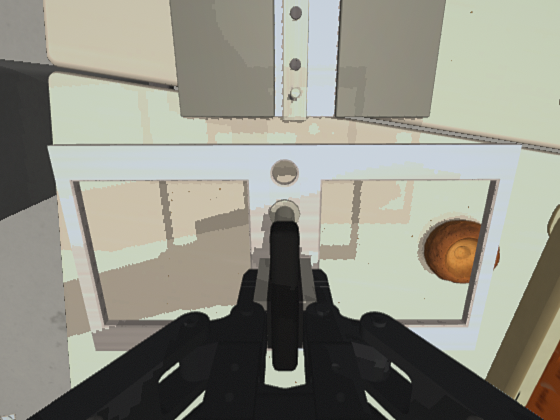

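The wrist picture shows the held frame with its hole at (285,172). The near pin's top is at (296,93), the channel edges are at columns 274 and 340, and the base's near edge is at row 117. Moving on 70 mm should show the far pin; I'll take that image and measure both.

arm_command([
  {"x":15,"y":3,"z":0,"turn":0,"gripper":1},
  {"x":25,"y":4,"z":0,"turn":0,"gripper":1},
  {"x":20,"y":3,"z":0,"turn":0,"gripper":1},
  {"x":10,"y":1,"z":0,"turn":0,"gripper":1},
  {"x":0,"y":0,"z":0,"turn":0,"gripper":1},
  {"x":0,"y":0,"z":0,"turn":0,"gripper":1},
  {"x":0,"y":0,"z":0,"turn":0,"gripper":1},
])

```text
time: 8.53
ee_pos: [0.5495, 0.1367, 0.2006]
orientation: [0.651, 0.759, -0.001, 0.001]
contact_force: [0.3, 0.0, -3.0]
finger_gap: 0.124
```

```bash
python3 -c "
from h import *
to([.5478,0.205,.2],98.6)
c=cam('wrist'); save(c,'w5'); np.savez('w5.npz',**c)
for n in('w4','w5'):
    c=dict(np.load(n+'.npz')); W=pts(c); z=W[...,2]; g=c['pixels'].mean(2)
    m=(z>.024)&(z<.040); m[:, :240]=0; m[:,360:]=0
    k,l,st,ce=cv2.connectedComponentsWithStats(m.astype(np.uint8))
    for i in range(1,k):
        if st[i,4]>15:
            q=W[l==i]; print(n,'px',ce[i].round(1),'n',st[i,4],'zmed',np.median(q[:,2]).round(4),'mid',((np.nanmin(q,0)+np.nanmax(q,0))/2).round(4), 'ray',ray(c,*ce[i],.032).round(4))
    s=(z>.010)&(z<.0175)&(g<165)
    q=W[s]; print(n,'slab',len(q),cv2.minAreaRect((q[:,:2]*1000).astype(np.float32)))
    f=(z>.14)&(z<.25)&(g>120)
    pz=z[f]; print('frame z',np.percentile(pz,[5,50,95]).round(4))
"
```

```text
t 8.53 pos [0.5495 0.1367 0.2006] yaw 98.72 tilt [-6.0e-04 -2.4e-03 -1.0e+00] F [ 0.29  0.03 -3.01] M [ 0.02 -0.02 -0.03] gap 0.124 inc [67.8  8.7  0.5] turn 0.002
w4 px [295.   92.1] n 87 zmed 0.0313 mid [0.5455 0.1531 0.0317] ray [0.5454 0.1531 0.032 ]
w4 slab 24788 ((689.988037109375, 91.02890014648438), (247.97967529296875, 590.54052734375), 56.496856689453125)
frame z [0.202  0.2031 0.2042]
w5 px [249.9  17.5] n 696 zmed 0.0262 mid [0.4975 0.2764 0.032 ] ray [0.4973 0.277  0.032 ]
w5 px [282.5  59.5] n 97 zmed 0.0313 mid [0.5309 0.2477 0.0297] ray [0.5309 0.2476 0.032 ]
w5 px [283.  163.2] n 48 zmed 0.0315 mid [0.5453 0.1518 0.0312] ray [0.5458 0.152  0.032 ]
w5 slab 28323 ((681.6090087890625, 161.1614990234375), (275.26434326171875, 593.5543212890625), 59.426612854003906)
frame z [0.2022 0.2033 0.2043]
```

View pics/w5.png

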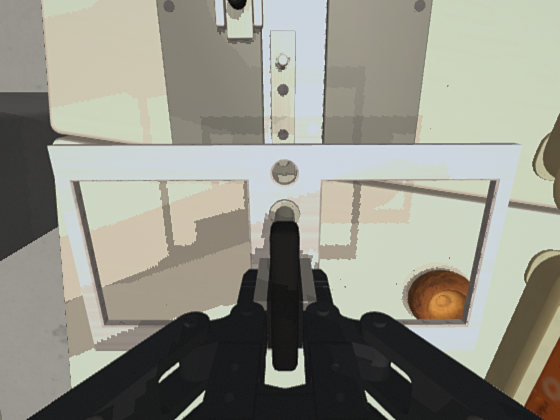

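The second wrist picture shows the far pin at (282,60), the near pin through the frame's hole at (284,165), and the latch knob at (237,3). The two pins come out 95.8 mm apart (96 expected), so the seat yaw is 98.77° in tool terms. Now I'll locate the frame in the hand.

```bash
python3 -c "
from h import *
for n,ee,yaw in(('w4',[.5485,.0684,.2005],98.96),('w5',[.5495,.1367,.2006],98.72)):
    c=dict(np.load(n+'.npz')); W=pts(c); z=W[...,2]
    t=(z>.195)&(z<.215)
    # front edge: first frame row per column
    us=np.arange(70,505,5); vs=np.array([np.argmax(t[120:160,u])+120 for u in us])-.5
    E=np.array([ray(c,u,v,.2033)[:2] for u,v in zip(us,vs)])
    ok=np.abs(vs-np.median(vs))<3; vx,vy,x0,y0=cv2.fitLine(E[ok].astype(np.float32),cv2.DIST_HUBER,0,.01,.01).ravel()
    ang=np.degrees(np.arctan2(vy,vx)); ang=(ang+90)%180-90
    # hole
    h=(~t)[150:195,262:310].astype(np.uint8); k,l,st,ce=cv2.connectedComponentsWithStats(h)
    i=1+np.argmax([st[j,4]*(abs(ce[j][0]-23)<8 and abs(ce[j][1]-22)<8) for j in range(1,k)])
    cu,cv=ce[i]+[262,150]; H=ray(c,cu,cv,.2025)[:2]
    r=np.sqrt(st[i,4]/np.pi)/c['mtx'][0,0]*c['depth'][178,255]*1000
    fy=np.array([-np.sin(np.radians(ang)),np.cos(np.radians(ang))]); F=H-.048*fy
    d=(np.array([x0,y0])-H)@fy
    y=np.radians(yaw); tx=np.array([np.cos(y),np.sin(y)]); ty=np.array([np.sin(y),-np.cos(y)])
    o=F-ee[:2]; print(n,'hole px',cu.round(1),cv.round(1),'r',r.round(1),'edge-hole mm',(d*1e3).round(1),'frame yaw',ang.round(2),'vs tool',round(yaw-90,2),'centre in tool mm',(o@tx*1e3).round(1),(o@ty*1e3).round(1))
"
```

```text
w4 hole px 284.2 171.0 r 5.6 edge-hole mm 14.0 frame yaw 9.13 vs tool 8.96 centre in tool mm -0.5 0.4
w5 hole px 284.2 171.0 r 5.6 edge-hole mm 14.0 frame yaw 8.89 vs tool 8.72 centre in tool mm -0.5 0.3
```

arm_command([
  {"x":15,"y":-0.5,"z":5,"turn":0.002,"gripper":1},
  {"x":25,"y":-0.7,"z":20,"turn":0,"gripper":1},
  {"x":20,"y":-0.7,"z":30,"turn":0,"gripper":1},
  {"x":5,"y":0,"z":30,"turn":0,"gripper":1},
  {"x":0,"y":0,"z":30,"turn":0,"gripper":1},
  {"x":0,"y":0,"z":20,"turn":0,"gripper":1},
  {"x":0,"y":0,"z":5,"turn":0,"gripper":1},
  {"x":0,"y":0,"z":0,"turn":0,"gripper":1},
])

```text
time: 9.25
ee_pos: [0.536, 0.2013, 0.059]
orientation: [0.652, 0.759, -0.002, -0.001]
contact_force: [-0.0, -0.3, -3.2]
finger_gap: 0.127
```

arm_command([
  {"x":0,"y":0,"z":0,"turn":0,"gripper":1},
  {"x":0,"y":0,"z":0,"turn":0,"gripper":1},
  {"x":0,"y":0,"z":0,"turn":0,"gripper":1},
  {"x":0,"y":0,"z":0,"turn":0,"gripper":1},
])

```text
time: 9.58
ee_pos: [0.5386, 0.2044, 0.0629]
orientation: [0.651, 0.759, 0.001, 0.001]
contact_force: [-0.3, 0.4, -4.1]
finger_gap: 0.121
```

```bash
python3 -c "
from h import *
for i in range(3):
    to([.5378,0.2007,.04],98.6); c=cam('wrist')
save(c,'w6')
W=pts(c); h=W[150:195,262:310]; m=(h[...,2]>.024)&(h[...,2]<.04); v,u=np.nonzero(m); print('pin px thru hole',len(u),(u.mean()+262) if len(u) else 0,(v.mean()+150) if len(u) else 0)
t=(W[...,2]>.06)&(W[...,2]<.075); hh=(~t)[150:195,262:310].astype(np.uint8); k,l,st,ce=cv2.connectedComponentsWithStats(hh); print(st[1:],ce[1:]+[262,150])
"
```

```text
t 9.58 pos [0.5386 0.2044 0.0629] yaw 98.8 tilt [ 3.3e-03  9.0e-04 -1.0e+00] F [-0.28  0.37 -4.07] M [ 0.02  0.04 -0.01] gap 0.121 inc [-3.6 -1.4 22.9] turn 0.003
t 9.63 pos [0.5382 0.2043 0.0625] yaw 98.81 tilt [ 2.6e-03  6.0e-04 -1.0e+00] F [ 0.05  0.48 -3.79] M [-0.06  0.02 -0.01] gap 0.123 inc [-3.5 -1.1 22.5] turn 0.004
t 9.68 pos [0.5379 0.2043 0.0622] yaw 98.82 tilt [ 2.e-03  5.e-04 -1.e+00] F [-0.29  0.42 -3.63] M [0.01 0.   0.03] gap 0.119 inc [-3.5 -0.7 22.2] turn 0.004
pin px thru hole 148 283.3243243243243 165.9527027027027
[[  1   1   1   1   1]
 [ 27   1   1   1   1]
 [ 39   2   1   1   1]
 [ 10   8   1   1   1]
 [ 10  11  25  22 414]
 [  2  21   1   1   1]
 [ 47  33   1   1   1]
 [  7  38   3   1   3]
 [ 30  38   1   1   1]
 [ 40  39   1   1   1]
 [  8  40   2   1   2]] [[263.         151.        ]
 [289.         151.        ]
 [301.         152.        ]
 [272.         158.        ]
 [284.10628019 171.38405797]
 [264.         171.        ]
 [309.         183.        ]
 [270.         188.        ]
 [292.         188.        ]
 [302.         189.        ]
 [270.5        190.        ]]
```

arm_command([
  {"x":-3.5,"y":-0.4,"z":8,"turn":0.004,"gripper":1},
  {"x":0,"y":0,"z":6,"turn":0,"gripper":1},
  {"x":0,"y":0,"z":0,"turn":0,"gripper":1},
  {"x":0,"y":0,"z":0,"turn":0,"gripper":1},
  {"x":0,"y":0,"z":0,"turn":0,"gripper":1},
  {"x":0,"y":0,"z":0,"turn":0,"gripper":1},
  {"x":0,"y":0,"z":0,"turn":0,"gripper":1},
  {"x":0,"y":0,"z":0,"turn":0,"gripper":1},
])

```text
time: 10.4
ee_pos: [0.5375, 0.2008, 0.0473]
orientation: [0.652, 0.758, 0.0, 0.0]
contact_force: [-0.5, 0.7, -3.6]
finger_gap: 0.118
```

```bash
python3 -c "
from h import *
for i in range(3):
    to([.5378,0.2007,.04],98.6); c=cam('wrist')
W=pts(c); s,R=pose(); h=W[150:195,262:310]; m=(h[...,2]>.026)&(h[...,2]<.037); v,u=np.nonzero(m)
print(len(u),u.min()+262,u.max()+262,v.min()+150,v.max()+150)
p=ray(c,u.mean()+262,v.mean()+150,.032); H=ray(c,284.1,171.2,s['ee_pos'][2]+.0022)
print('pin',p,'hole',H,'diff in tool mm',R.T@(p-H)*1000)
cv2.imwrite('pics/w7.png',cv2.resize(c['pixels'][120:220,235:335],None,fx=5,fy=5)[...,::-1])
"
```

```text
t 10.4 pos [0.5375 0.2008 0.0473] yaw 98.6 tilt [ 5.e-04  3.e-04 -1.e+00] F [-0.46  0.73 -3.62] M [-0.05  0.06  0.02] gap 0.118 inc [-0.1  0.3  7.3] turn 0.0
t 10.45 pos [0.5375 0.2007 0.0473] yaw 98.6 tilt [ 4.e-04  2.e-04 -1.e+00] F [-0.18 -0.3  -3.02] M [ 0.02 -0.02  0.01] gap 0.123 inc [-0.1  0.3  7.3] turn 0.0
t 10.5 pos [0.5374 0.2006 0.0473] yaw 98.6 tilt [ 4.e-04  1.e-04 -1.e+00] F [-0.3  -0.92 -2.67] M [0.07 0.02 0.01] gap 0.122 inc [0.  0.4 7.3] turn -0.0
153 276 293 161 172
pin [0.5308647  0.24654052 0.032     ] hole [0.53047546 0.24762203 0.04945149] diff in tool mm [-1.12882278  0.21779304 17.45147611]
```

View pics/w7.png

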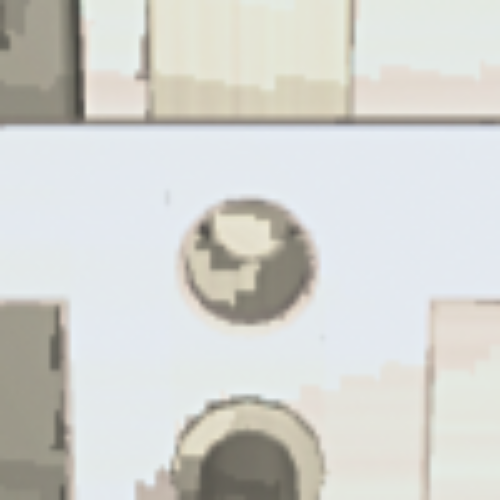

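The crop shows the far pin's top inside the hole at about (245,228) and centred sideways. I'll go down gently.

arm_command([
  {"x":0,"y":0.3,"z":4,"turn":0,"gripper":1},
  {"x":0,"y":0,"z":4,"turn":0,"gripper":1},
  {"x":0,"y":0,"z":3,"turn":0,"gripper":1},
  {"x":0,"y":0,"z":2,"turn":0,"gripper":1},
  {"x":0,"y":0,"z":1,"turn":0,"gripper":1},
  {"x":0,"y":0,"z":1,"turn":0,"gripper":1},
  {"x":0,"y":0,"z":0,"turn":0,"gripper":1},
  {"x":0,"y":0,"z":0,"turn":0,"gripper":1},
])

```text
time: 11.22
ee_pos: [0.5376, 0.2007, 0.0321]
orientation: [0.652, 0.758, 0.0, 0.0]
contact_force: [-0.3, 0.3, -3.0]
finger_gap: 0.123
```

```bash
python3 -c "
from h import *
to([.5378,0.2007,.0167],98.6)"
```

```text
t 11.22 pos [0.5376 0.2007 0.0321] yaw 98.6 tilt [ 1.e-04  1.e-04 -1.e+00] F [-0.26  0.26 -3.03] M [ 0.01 -0.03 -0.03] gap 0.123 inc [ 0.   0.2 15.4] turn 0.0
```

arm_command([
  {"x":0,"y":0,"z":1,"turn":0,"gripper":1},
  {"x":0,"y":0,"z":1,"turn":0,"gripper":1},
  {"x":0,"y":0,"z":1,"turn":0,"gripper":1},
  {"x":0,"y":0,"z":1,"turn":0,"gripper":1},
  {"x":0,"y":0,"z":0,"turn":0,"gripper":1},
  {"x":0,"y":0,"z":0,"turn":0,"gripper":1},
])

```text
time: 11.72
ee_pos: [0.5374, 0.2006, 0.028]
orientation: [0.652, 0.758, -0.0, -0.0]
contact_force: [0.3, -0.7, -3.2]
finger_gap: 0.122
```

arm_command([
  {"x":0,"y":0,"z":1,"turn":0,"gripper":1},
  {"x":0,"y":0,"z":1,"turn":0,"gripper":1},
  {"x":0,"y":0,"z":1,"turn":0,"gripper":1},
  {"x":0,"y":0,"z":1,"turn":0,"gripper":1},
  {"x":0,"y":0,"z":0,"turn":0,"gripper":1},
  {"x":0,"y":0,"z":0,"turn":0,"gripper":1},
])

```text
time: 12.22
ee_pos: [0.5374, 0.2006, 0.024]
orientation: [0.652, 0.758, -0.0, -0.0]
contact_force: [-0.5, 0.2, -3.1]
finger_gap: 0.121
```

```bash
python3 -c "
from h import *
to([.5378,0.2007,.0167],98.6)"
```

```text
t 12.22 pos [0.5374 0.2006 0.024 ] yaw 98.6 tilt [-2.e-04 -1.e-04 -1.e+00] F [-0.53  0.24 -3.15] M [ 0.   -0.04 -0.02] gap 0.121 inc [0.1 0.4 7.3] turn 0.0
```

Underside is about 10 mm below the pin tops with no contact force, so it's on the pins. I'll continue down to the seat.

arm_command([
  {"x":0,"y":0,"z":1.5,"turn":0,"gripper":1},
  {"x":0,"y":0,"z":1.5,"turn":0,"gripper":1},
  {"x":0,"y":0,"z":1,"turn":0,"gripper":1},
  {"x":0,"y":0,"z":1,"turn":0,"gripper":1},
  {"x":0,"y":0,"z":1,"turn":0,"gripper":1},
  {"x":0,"y":0,"z":0,"turn":0,"gripper":1},
  {"x":0,"y":0,"z":0,"turn":0,"gripper":1},
])

```text
time: 12.8
ee_pos: [0.5375, 0.2006, 0.018]
orientation: [0.652, 0.758, -0.0, -0.0]
contact_force: [-0.4, -0.5, -2.6]
finger_gap: 0.123
```

arm_command([
  {"x":0,"y":0,"z":0.5,"turn":0,"gripper":1},
  {"x":0,"y":0,"z":0.5,"turn":0,"gripper":1},
  {"x":0,"y":0,"z":0.5,"turn":0,"gripper":1},
  {"x":0,"y":0,"z":0,"turn":0,"gripper":1},
  {"x":0,"y":0,"z":0,"turn":0,"gripper":1},
])

```text
time: 13.22
ee_pos: [0.5376, 0.2006, 0.0168]
orientation: [0.652, 0.758, 0.0, 0.0]
contact_force: [-1.0, -0.1, -1.2]
finger_gap: 0.121
```

arm_command([
  {"x":0,"y":0,"z":0.5,"turn":0,"gripper":1},
  {"x":0,"y":0,"z":0.5,"turn":0,"gripper":1},
  {"x":0,"y":0,"z":0,"turn":0,"gripper":1},
  {"x":0,"y":0,"z":0,"turn":0,"gripper":1},
])

```text
time: 13.55
ee_pos: [0.5377, 0.2006, 0.0167]
orientation: [0.652, 0.758, -0.0, 0.0]
contact_force: [-2.3, -1.6, 4.7]
finger_gap: 0.125
```

```bash
python3 -c "
from h import *
to([.5378,0.2007,.0167],98.6); c=cam('wrist'); np.savez('w8.npz',**c); W=pts(c); z=W[...,2]; s,R=pose(); p=(W-s['ee_pos'])@R
m=(np.abs(p[...,0]-.055)<.006)&(np.abs(p[...,1])<.11)&(c['pixels'].mean(2)>150)&(z>.015)&(z<.03)
q=W[m]; A=np.c_[q[:,:2]-q[:,:2].mean(0),np.ones(len(q))]; print('top z',np.percentile(z[m],[5,50,95]).round(4),np.linalg.lstsq(A,q[:,2],rcond=None)[0])
"
```

```text
t 13.55 pos [0.5377 0.2006 0.0167] yaw 98.6 tilt [ 1.e-04 -8.e-04 -1.e+00] F [-2.32 -1.65  4.66] M [-0.31  0.61  0.  ] gap 0.125 inc [0.1 0.2 0. ] turn -0.0
top z [0.0185 0.0195 0.0206] [ 0.00099366 -0.00390458  0.01953308]
```

The frame's top reads 19.5 mm (20 expected) and is level, and contact came exactly at the predicted height, so it is seated. I'll release, rise, and then measure the knob.

arm_command([
  {"x":0,"y":0,"z":-0.7,"turn":0,"gripper":1},
  {"x":0,"y":0,"z":0,"turn":0,"gripper":0.8},
  {"x":0,"y":0,"z":0,"turn":0,"gripper":0.5},
  {"x":0,"y":0,"z":0,"turn":0,"gripper":0.4},
  {"x":0,"y":0,"z":0,"turn":0,"gripper":0.4},
  {"x":0,"y":0,"z":0,"turn":0,"gripper":0.4},
  {"x":0,"y":0,"z":0,"turn":0,"gripper":0.4},
  {"x":0,"y":0,"z":0,"turn":0,"gripper":0.4},
])

```text
time: 14.27
ee_pos: [0.5376, 0.2006, 0.0163]
orientation: [0.652, 0.758, 0.0, -0.0]
contact_force: [0.8, -0.3, 0.0]
finger_gap: 0.599
```

arm_command([
  {"x":0,"y":0,"z":-5,"turn":0,"gripper":0.4},
  {"x":0,"y":0,"z":-15,"turn":0,"gripper":0.4},
  {"x":0,"y":0,"z":-30,"turn":0,"gripper":0.4},
  {"x":0,"y":0,"z":-35,"turn":0,"gripper":0.4},
  {"x":0,"y":0,"z":-35,"turn":0,"gripper":0.8},
  {"x":0,"y":0,"z":-20,"turn":0,"gripper":1},
  {"x":0,"y":0,"z":0,"turn":0,"gripper":1},
  {"x":0,"y":0,"z":0,"turn":0,"gripper":1},
])

```text
time: 14.93
ee_pos: [0.5391, 0.2014, 0.1594]
orientation: [0.652, 0.758, 0.002, 0.002]
contact_force: [0.9, -0.0, -0.6]
finger_gap: 0.031
```

```bash
cat > kn.py <<'E'
from h import *
import sys
to([.5377,.2006,.2],98.6)
c=cam('wrist'); save(c,sys.argv[1]); W=pts(c); z=W[...,2]; g=c['pixels'].mean(2); s,R=pose(); p=(W-s['ee_pos'])@R*1000
O=np.array([.5382,.2003]); a=np.radians(8.77); B=np.array([[np.cos(a),np.sin(a)],[-np.sin(a),np.cos(a)]])
b=(W[...,:2]-O)@B.T*1000
m=(z>.046)&(z<.060)&(g<80)&(b[...,1]>60)&(b[...,1]<125)
v,u=np.nonzero(m); print('knob top n',m.sum(),'px',u.mean(),v.mean(),'mid',((W[m].min(0)+W[m].max(0))/2).round(4),'in pin frame',np.percentile(b[m],[2,50,98],axis=0).round(1).tolist(),'z',np.median(z[m]))
for xx in(-100,100):
  for yy in(-55,55):
    k=(np.abs(b[...,0]-xx)<12)&(np.abs(b[...,1]-yy)<5)&(z>.005)&(z<.04); print('frame',xx,yy,k.sum(),np.median(z[k]).round(4) if k.any() else None)
l=(z>.02)&(z<.0302)&(b[...,1]>30)&(b[...,1]<70)&(np.abs(b[...,0]+40)<9)
l&=(z>.0232); print('tongue tip y (1,5%)',np.percentile(b[l][:,1],[1,5,50]).round(1) if l.any() else None,l.sum())
E
python3 kn.py w9
```

```text
t 14.93 pos [0.5391 0.2014 0.1594] yaw 98.61 tilt [ 0.0053  0.0012 -1.    ] F [ 0.89 -0.03 -0.61] M [ 0.   -0.02 -0.01] gap 0.031 inc [ -0.6  -1.3 -40.6] turn 0.0
knob top n 352 px 230.2244318181818 77.35795454545455 mid [0.4847 0.2893 0.0508] in pin frame [[-46.3, 89.4], [-39.0, 96.5], [-32.2, 102.9]] z 0.05319274960277218
frame -100 -55 217 0.0195
frame -100 55 321 0.0194
frame 100 -55 214 0.0194
frame 100 55 313 0.0197
tongue tip y (1,5%) [66.8 66.8 68.5] 83
```

View pics/w9.png

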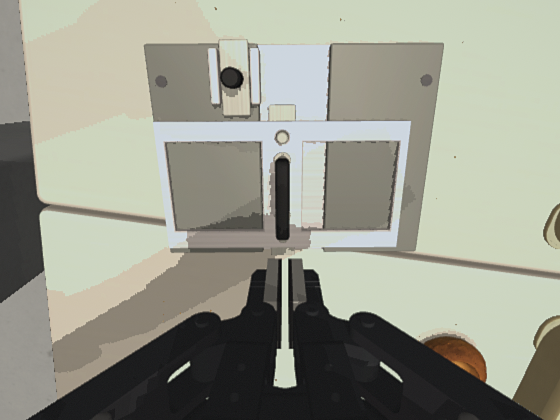

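The picture shows the frame flat on the base (all four corner tops at 19.4–19.7 mm) with the far pin in its hole at (282,137). The knob is at (231,77), and the tongue tip is still clear of the frame's edge. I'll move the closed fingers behind the knob.

arm_command([
  {"x":20,"y":-6,"z":0,"turn":0,"gripper":1},
  {"x":35,"y":-11,"z":0,"turn":0,"gripper":1},
  {"x":35,"y":-11,"z":0,"turn":0,"gripper":1},
  {"x":28,"y":-8,"z":0,"turn":0,"gripper":1},
  {"x":10,"y":-3,"z":10,"turn":-0.003,"gripper":1},
  {"x":0,"y":0,"z":25,"turn":0,"gripper":1},
  {"x":0,"y":0,"z":25,"turn":0,"gripper":1},
  {"x":0,"y":0,"z":10,"turn":0,"gripper":1},
])

```text
time: 15.65
ee_pos: [0.4768, 0.3182, 0.0812]
orientation: [0.651, 0.759, -0.004, -0.001]
contact_force: [-0.3, -1.2, -0.2]
finger_gap: -0.0
```

arm_command([
  {"x":0,"y":0,"z":0,"turn":0,"gripper":1},
  {"x":0,"y":0,"z":0,"turn":0,"gripper":1},
  {"x":0,"y":0,"z":0,"turn":0,"gripper":1},
  {"x":0,"y":0,"z":0,"turn":0,"gripper":1},
  {"x":0,"y":0,"z":0,"turn":0,"gripper":1},
])

```text
time: 16.07
ee_pos: [0.481, 0.3219, 0.0878]
orientation: [0.651, 0.759, 0.001, 0.0]
contact_force: [-0.6, 0.3, -0.0]
finger_gap: -0.002
```

```bash
python3 -c "
from h import *
a=np.radians(8.77); B=np.array([[np.cos(a),np.sin(a)],[-np.sin(a),np.cos(a)]])
t=np.array([.5382,.2003])+B.T@np.array([-.0392,.128]); to([*t,.010],98.77)
c=cam('side'); W=pts(c); s,R=pose(); p=(W-s['ee_pos'])@R*1000; m=(np.abs(p[...,0])<25)&(np.abs(p[...,1])<20)&(p[...,2]<20)&(p[...,2]>-70)
print('lowest gripper pts tool z',np.sort(p[m][:,2])[-8:].round(1), 'x',np.percentile(p[m&(p[...,2]>-45)][:,0],[2,98]),'y',np.percentile(p[m&(p[...,2]>-45)][:,1],[2,98]))"
```

```text
t 16.07 pos [0.481  0.3219 0.0878] yaw 98.74 tilt [ 0.0024  0.0014 -1.    ] F [-0.62  0.26 -0.03] M [-0.   -0.02 -0.03] gap -0.002 inc [-0.9 -1.4 77.8] turn -0.001
lowest gripper pts tool z [-27.9 -26.9 -26.3 -25.9 -25.1 -24.4 -22.2 -21.9] x [-2.23200778 14.68559718] y [-12.27951487  14.48190768]
```

The side camera confirms the tips 22–28 mm above the reported TCP. I'll go down behind the knob and then push.

arm_command([
  {"x":0,"y":0,"z":15,"turn":0,"gripper":1},
  {"x":0,"y":0,"z":25,"turn":0,"gripper":1},
  {"x":0,"y":-1,"z":20,"turn":0,"gripper":1},
  {"x":0,"y":0,"z":10,"turn":0,"gripper":1},
  {"x":0,"y":0,"z":5,"turn":0,"gripper":1},
  {"x":0,"y":0,"z":2,"turn":0,"gripper":1},
  {"x":0,"y":0,"z":0,"turn":0,"gripper":1},
  {"x":0,"y":0,"z":0,"turn":0,"gripper":1},
])

```text
time: 16.78
ee_pos: [0.4797, 0.322, 0.0102]
orientation: [0.651, 0.759, 0.001, 0.0]
contact_force: [0.2, 0.0, 0.3]
finger_gap: 0.003
```

arm_command([
  {"x":-4,"y":0,"z":0,"turn":0,"gripper":1},
  {"x":-4,"y":0,"z":0,"turn":0,"gripper":1},
  {"x":-3,"y":0,"z":0,"turn":0,"gripper":1},
  {"x":-3,"y":0,"z":0,"turn":0,"gripper":1},
  {"x":-3,"y":0,"z":0,"turn":0,"gripper":1},
  {"x":0,"y":0,"z":0,"turn":0,"gripper":1},
  {"x":0,"y":0,"z":0,"turn":0,"gripper":1},
])

```text
time: 17.37
ee_pos: [0.482, 0.3047, 0.0098]
orientation: [0.651, 0.759, 0.001, 0.0]
contact_force: [-0.1, 1.9, 0.6]
finger_gap: 0.002
```

```bash
cat > st.py <<'E'
from h import *
a=np.radians(8.77); B=np.array([[np.cos(a),np.sin(a)],[-np.sin(a),np.cos(a)]])
s,R=pose(); print('pinframe xy mm',(B@(s['ee_pos'][:2]-[.5382,.2003])*1000).round(1),'F base',(B@s['contact_force'][:2]).round(1)); to([.48,.3,.01],98.77)
E
python3 st.py
```

```text
pinframe xy mm [-39.7 111.7] F base [0.2 1.9]
t 17.37 pos [0.482  0.3047 0.0098] yaw 98.77 tilt [ 1.e-03  8.e-04 -1.e+00] F [-0.07  1.94  0.57] M [ 0.28 -0.07  0.01] gap 0.002 inc [-4.3 -2.6 -0.3] turn -0.0
```

arm_command([
  {"x":-2.5,"y":0,"z":0,"turn":0,"gripper":1},
  {"x":-2.5,"y":0,"z":0,"turn":0,"gripper":1},
  {"x":-2.5,"y":0,"z":0,"turn":0,"gripper":1},
  {"x":-2.5,"y":0,"z":0,"turn":0,"gripper":1},
  {"x":0,"y":0,"z":0,"turn":0,"gripper":1},
  {"x":0,"y":0,"z":0,"turn":0,"gripper":1},
])

```text
time: 17.87
ee_pos: [0.4833, 0.2939, 0.0094]
orientation: [0.651, 0.759, -0.0, 0.0]
contact_force: [0.1, 1.9, 0.1]
finger_gap: -0.001
```

arm_command([
  {"x":-1,"y":0,"z":0,"turn":0,"gripper":1},
  {"x":-1,"y":0,"z":0,"turn":0,"gripper":1},
  {"x":-1,"y":0,"z":0,"turn":0,"gripper":1},
  {"x":-0.5,"y":0,"z":0,"turn":0,"gripper":1},
  {"x":0,"y":0,"z":0,"turn":0,"gripper":1},
  {"x":0,"y":0,"z":0,"turn":0,"gripper":1},
])

```text
time: 18.37
ee_pos: [0.4837, 0.2909, 0.0093]
orientation: [0.651, 0.759, 0.0, 0.0]
contact_force: [0.1, 1.8, 1.1]
finger_gap: -0.001
```

```bash
python3 st.py
```

```text
pinframe xy mm [-40.1  97.8] F base [0.4 1.8]
t 18.37 pos [0.4837 0.2909 0.0093] yaw 98.76 tilt [ 2.e-04 -1.e-04 -1.e+00] F [0.09 1.79 1.11] M [ 0.55 -0.18  0.06] gap -0.001 inc [ 9.6 -2.3 -0.7] turn -0.0
```

arm_command([
  {"x":-0.7,"y":0,"z":0,"turn":0,"gripper":1},
  {"x":-0.7,"y":0,"z":0,"turn":0,"gripper":1},
  {"x":-0.6,"y":0,"z":0,"turn":0,"gripper":1},
  {"x":0,"y":0,"z":0,"turn":0,"gripper":1},
  {"x":0,"y":0,"z":0,"turn":0,"gripper":1},
])

```text
time: 18.78
ee_pos: [0.4838, 0.2896, 0.0093]
orientation: [0.651, 0.759, 0.0, -0.0]
contact_force: [2.1, 4.5, 0.7]
finger_gap: 0.002
```

arm_command([
  {"x":-0.5,"y":0,"z":0,"turn":0,"gripper":1},
  {"x":-0.5,"y":0,"z":0,"turn":0,"gripper":1},
  {"x":0,"y":0,"z":0,"turn":0,"gripper":1},
  {"x":0,"y":0,"z":0,"turn":0,"gripper":1},
])

```text
time: 19.12
ee_pos: [0.4838, 0.2896, 0.0094]
orientation: [0.651, 0.759, 0.001, -0.001]
contact_force: [0.8, 6.2, -0.4]
finger_gap: 0.002
```

```bash
python3 st.py
```

```text
pinframe xy mm [-40.1  96.6] F base [1.8 6. ]
t 19.12 pos [0.4838 0.2896 0.0094] yaw 98.82 tilt [ 4.0e-04  2.5e-03 -1.0e+00] F [ 0.83  6.22 -0.41] M [ 1.22 -0.28  0.03] gap 0.002 inc [10.8 -2.2 -0.6] turn 0.001
```

The tool stopped moving and the force is rising, so the latch is at its stop. One small extra push, then back off, rise and look.

arm_command([
  {"x":-0.5,"y":0,"z":0,"turn":0,"gripper":1},
  {"x":-0.5,"y":0,"z":0,"turn":0,"gripper":1},
  {"x":0,"y":0,"z":0,"turn":0,"gripper":1},
  {"x":0,"y":0,"z":0,"turn":0,"gripper":1},
])

```text
time: 19.45
ee_pos: [0.4838, 0.2896, 0.0094]
orientation: [0.65, 0.76, 0.002, -0.001]
contact_force: [1.1, 7.7, -1.7]
finger_gap: -0.003
```

arm_command([
  {"x":3,"y":0,"z":0,"turn":0,"gripper":1},
  {"x":6,"y":0,"z":0,"turn":0,"gripper":1},
  {"x":6,"y":0,"z":0,"turn":0,"gripper":1},
  {"x":5,"y":0,"z":-10,"turn":0,"gripper":1},
  {"x":0,"y":0,"z":-30,"turn":0,"gripper":1},
  {"x":0,"y":0,"z":-35,"turn":0,"gripper":1},
  {"x":0,"y":0,"z":-35,"turn":0,"gripper":1},
  {"x":0,"y":0,"z":-35,"turn":0,"gripper":1},
])

```text
time: 20.12
ee_pos: [0.48, 0.3063, 0.1559]
orientation: [0.651, 0.759, -0.001, -0.0]
contact_force: [1.2, 0.6, -0.1]
finger_gap: 0.004
```

arm_command([
  {"x":-30,"y":10,"z":0,"turn":0,"gripper":1},
  {"x":-35,"y":10,"z":0,"turn":0,"gripper":1},
  {"x":-35,"y":10,"z":0,"turn":0,"gripper":1},
  {"x":-20,"y":10,"z":0,"turn":0,"gripper":1},
  {"x":-5,"y":0,"z":0,"turn":0,"gripper":1},
  {"x":0,"y":0,"z":0,"turn":0,"gripper":1},
  {"x":0,"y":0,"z":0,"turn":0,"gripper":1},
  {"x":0,"y":0,"z":0,"turn":0,"gripper":1},
])

```text
time: 20.78
ee_pos: [0.5382, 0.1919, 0.1545]
orientation: [0.65, 0.76, 0.0, -0.001]
contact_force: [-0.2, 0.4, 0.7]
finger_gap: 0.002
```

```bash
python3 kn.py w10
```

```text
t 20.78 pos [0.5382 0.1919 0.1545] yaw 98.97 tilt [-8.0e-04  1.1e-03 -1.0e+00] F [-0.22  0.41  0.72] M [ 0.06 -0.05  0.05] gap 0.002 inc [  8.7   0.9 -45.5] turn 0.007
knob top n 349 px 234.5759312320917 89.79942693409743 mid [0.4873 0.2713 0.051 ] in pin frame [[-46.2, 71.2], [-39.0, 77.7], [-32.0, 84.8]] z 0.05326124345313721
frame -100 -55 227 0.0194
frame -100 55 326 0.0195
frame 100 -55 227 0.0195
frame 100 55 331 0.0196
tongue tip y (1,5%) [48.5 49.3 59.4] 563
```

View pics/w10.png

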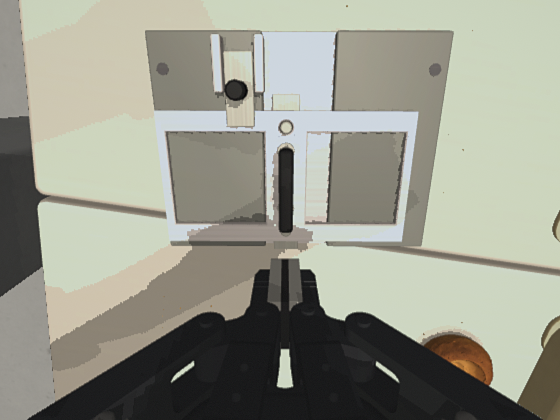

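The picture shows the latch tongue over the frame's edge at (240,118), the knob at (235,90), and the pin in its hole at (286,127). The knob measures y = 78 mm and the tip 48.5 mm, i.e. fully in. The frame is level and the robot is clear, so I'm handing in.

```bash
python3 -c "
from station import env
print(env.job_done())"
```

```text
the job is handed in; nothing more can be done
None
```

The frame is seated on the base with its pins through the holes and the latch fully in over its edge. I handed the job in at about 21 s.

**What I did:** I picked the frame up by its handle and measured both pins with the wrist camera. They came out 95.8 mm apart (96 expected), with the pin bar about 11 mm toward the base's -x side. I lowered the frame onto them and let go, then pushed the latch to its stop with the closed fingers and moved clear. The largest force I read was about 8 N at the latch stop, and about 5 N at seating.

**Last checks:**
- **Frame:** its top read 19.4–19.6 mm at all four corners, where 20 mm is fully down.
- **Pins:** I saw only the far pin in its hole. The near hole was not in view, so I take that pin as seated because the frame lies flat.
- **Latch:** the knob was at y ≈ 78 mm and the tongue tip at about 48.5 mm, both matching fully in.
- **Robot:** it was touching nothing at hand-in.

**What failed or disagreed:**
- **First grasp:** it closed above the handle and picked up nothing. The real fingertips sat about 35 mm higher than the stated tool geometry gives from the reported TCP. Both cameras agreed on this, so I used the measured offset from then on.
- **First base estimate:** the side camera put the base about 3 mm off along y, so I used the close-up pin measurements instead.

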